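# Move the flux pot to the free warming zone and switch that zone on

## Robot

A 6-joint arm with a two-finger parallel gripper is mounted at the origin on the work surface. World frame = base frame: x ahead of the robot, y to its left, z up, the work surface at z = 0. Lengths are in m, angles in degrees, forces in N, time in s.
With the tool pointing down it reaches from about 0.375 to 0.9 m from the base axis. Payload 3.1 kg.
Tool frame: the origin (TCP) lies at the very end of the fingers, on their centre line; the grasp point (between the pads) lies 19 mm behind it; z points along the fingers, y is the direction in which the jaws open and shut (so a half turn about z gives the same grasp; the last joint's range is limited). The gripper opens to 87 mm and grips with 3 to 60 N. Pads are 19 mm wide; open, the fingers measure 117 mm over their backs; the gripper's body (75 mm by 190 mm) begins 51 mm behind the grasp point.
Start: joints at [-79.612, 30.224, 82.088, -0, 67.689, -10.227], TCP at [0.22, -0.585, 0.183] pointing down, gripper open.
Joint ranges: [-176.69, 176.69], [-43.24, 126.21], [12.49, 139.97], [-82, 262], [0, 151.66], [-163.58, 163.58]. Speed limits (degrees/s): [159.86, 159.86, 180, 180, 180, 180].

## Interface

Orientations are given as a 3x3 rotation matrix whose columns are the frame's x, y, z axes.
In Python, from rig import readout, capture, camera_model, bot, spot_in, regions_of gives the robot as it stands.
- The arm moves only by the tool send_rows, never from a script. Its argument "moves" is a list that holds one entry, the list of rows, each a list of 7 numbers: the turn, a rotation vector about the tool's x, y, z in degrees, then the shift along the tool's x, y, z in cm, then the opening, from -1 (shut) to 1 (fully open). A call has exactly 5 rows; each row shifts and turns the commanded pose from where the row before left it, along the tool's axes as they then stand; what a row does not reach is not made up. A row lasts 1/10 s, in which the tool goes at most 50 mm and 8.59 degrees, less where a joint would pass 70% of its speed; a pose out of reach is approached as far as the arm can. A call with a gripper value outside its range is refused whole. The fingers move at their own pace and stop on an object; the grip force is fixed at half the most. Time passes only in rows, so rows that do not move let the fingers close, or fill a call up. It gives the time, the measured TCP pose, the force and the opening at its end, in the units of the state.
- readout.read_state(): the state, without advancing time (a new reading comes with each control period).
- capture(name): name is "scene" or "top" or "wrist"; returns the picture (480x640x3 uint8, blue, green, red); there is no depth.
- camera_model(name): a dict with "camera_matrix" (3x3 intrinsics, pixels), "pose" (4x4, takes a point from camera to world coordinates). Camera axes: x right, y up, looking along -z (the intrinsics and any distortion apply to the point x, -y, -z); pixel columns grow to the right and rows downward; lengths in m; the calibration is good to about 2 mm. A picture is of the moment at which its call begins: read the wrist's pose just before it. camera_model takes no time and is no camera call; for the wrist camera it gives the pose at the moment of the call.
- bot.hand_in(): hands the job in, once; it reports no verdict.
Trained networks look in the newest picture that a camera, given by its name, has taken for a name from the list of things; names that differ only in an ending like _2 or _b are one class to them, and where a whole thing is asked for, a point or a joint stands for the part that bears it (a point fixed in the world has none). Each returns a list of dicts, best first, with "p" (0 to 1); they miss things now and then, are a little off and sometimes report something else, mostly with a low value. They report only what shows in the picture. A call takes as long as a camera call. They do not tell look-alikes from the thing itself.
- spot_in(camera, thing): "location" ([x, y, z] in m, in world coordinates, good to about 4 mm: the middle of the surface that is visible of it).
- regions_of(camera, thing): "mask" (480x640 bool, what is visible of it).
The state is a dict: "time_s": time; "joint_positions": joint angles; "qvel": joint speeds; "tau": joint torques, N m; "position": TCP position; "tcp_rot": TCP orientation; "force": force on the tool from outside, world axes, zero at the start; "moment": the same for the moment, N m; "opening": opening from 0.0 (shut) to 1.0 (fully open).
Only numpy, scipy, OpenCV 4.12 (cv2) and the standard library are available. Lean on these libraries where they do the work, as an engineer would, in place of code of your own. Each camera call takes 0.05 s, during which the arm holds its last target. There are 200 camera calls.

## Task

Without lifting or tipping it, slide the lidded pot across the warming plate until it stands wholly inside the one free marked ring, going round the other pieces. Then take the stylus from its stand and with it press the far end of the rocker for that ring fully down (the rockers, left to right, serve the rings left to right), keeping your fingers off the rockers and leaving the other three off. Lay the stylus back in both notches of its stand, and leave everything else where it is.

Things in the scene. Friction and masses are not known exactly. Their poses are not given: they have to be found in the camera images.
- warmer: fixed warming plate, 400 mm wide (y). Origin at table height under the middle of its dark steel plate; x points away from the operator, y to their left. Plate: x -81..+81 mm, top level at z 40 mm. Front console: x -156..-81 mm, top z 30 mm, row of rockers in its middle. Four zones in a row at x 35 mm; the plate before them (x -81..0) is a clear lane where the pot can pass.
- zone1 (a point): centre, on the plate top, of marked zone 1 counted from the operator's left: a thin engraved ring of 88 mm inner diameter, flush with the plate; at x 35, y 142.5 mm of the warmer. Zones are 95 mm apart.
- zone2 (a point): centre, on the plate top, of marked zone 2 counted from the operator's left: a thin engraved ring of 88 mm inner diameter, flush with the plate; at x 35, y 47.5 mm of the warmer. Zones are 95 mm apart.
- zone3 (a point): centre, on the plate top, of marked zone 3 counted from the operator's left: a thin engraved ring of 88 mm inner diameter, flush with the plate; at x 35, y -47.5 mm of the warmer. Zones are 95 mm apart.
- zone4 (a point): centre, on the plate top, of marked zone 4 counted from the operator's left: a thin engraved ring of 88 mm inner diameter, flush with the plate; at x 35, y -142.5 mm of the warmer. Zones are 95 mm apart.
- rocker1 (a joint): rocker switch 1 counted from the operator's left, which serves zone 1. 0 = off: near end down, far end raised; 0.6 rad = on: far end fully down. Moves freely between its stops, stays where it is left; pressing its far end down takes about 1.5 N.
- rocker2 (a joint): rocker switch 2 counted from the operator's left, which serves zone 2. 0 = off: near end down, far end raised; 0.6 rad = on: far end fully down. Moves freely between its stops, stays where it is left; pressing its far end down takes about 1.5 N.
- rocker3 (a joint): rocker switch 3 counted from the operator's left, which serves zone 3. 0 = off: near end down, far end raised; 0.6 rad = on: far end fully down. Moves freely between its stops, stays where it is left; pressing its far end down takes about 1.5 N.
- rocker4 (a joint): rocker switch 4 counted from the operator's left, which serves zone 4. 0 = off: near end down, far end raised; 0.6 rad = on: far end fully down. Moves freely between its stops, stays where it is left; pressing its far end down takes about 1.5 N.
- rocker1_far (a point): point to press, on top of rocker 1's far half, 12 mm beyond its hinge (moves with it: z 43 mm off, 36 mm on). Hinge along the warmer's y at x -118, y 51, z 34 mm. Black paddle 42 (x) by 22 (y) by 10 mm; rockers 34 mm apart, with guard ribs between and at the ends, 5 mm thick, 52 mm long, tops at z 48 mm.
- rocker2_far (a point): point to press, on top of rocker 2's far half, 12 mm beyond its hinge (moves with it: z 43 mm off, 36 mm on). Hinge along the warmer's y at x -118, y 17, z 34 mm. Black paddle 42 (x) by 22 (y) by 10 mm; rockers 34 mm apart, with guard ribs between and at the ends, 5 mm thick, 52 mm long, tops at z 48 mm.
- rocker3_far (a point): point to press, on top of rocker 3's far half, 12 mm beyond its hinge (moves with it: z 43 mm off, 36 mm on). Hinge along the warmer's y at x -118, y -17, z 34 mm. Black paddle 42 (x) by 22 (y) by 10 mm; rockers 34 mm apart, with guard ribs between and at the ends, 5 mm thick, 52 mm long, tops at z 48 mm.
- rocker4_far (a point): point to press, on top of rocker 4's far half, 12 mm beyond its hinge (moves with it: z 43 mm off, 36 mm on). Hinge along the warmer's y at x -118, y -51, z 34 mm. Black paddle 42 (x) by 22 (y) by 10 mm; rockers 34 mm apart, with guard ribs between and at the ends, 5 mm thick, 52 mm long, tops at z 48 mm.
- pot: lidded round steel pot, the lid fixed to it; 72 mm diameter over the lid, 68 mm at the bottom, 55 mm high to the lid, with an upright black bar grip on the lid 52 mm long (its x) by 14 mm thick (its y) and 30 mm high, top at 85 mm. Origin at the centre of its underside. About 0.6 kg. Stands in one of the zones, any yaw; slides easily on the polished plate (friction about 0.2) but can be tipped.
- stylus: cranked hand stylus: square wooden handle 110 mm long (its x) by 18 by 18 mm, from whose +x end an 8 mm steel rod runs 25 mm on and then bends straight down (its -z). Origin at the handle's centre. About 0.1 kg. Lies in its stand, handle level, rod hanging down.
- stylus_tip (a point): the rounded lower end of the steel rod, at x +80, y 0, z -58 mm of the stylus.
- stand: fixed dark steel stand for the stylus, base 130 by 60 by 8 mm, x along the stylus; two 6 mm thick forks 88 mm apart (x +-44 mm), each with a 26 mm wide open notch whose floor is at z 68 mm and whose cheeks reach z 86 mm. Stands left or right of the warmer. Origin under its centre, at table height.
- stand_rest (a point): where the centre of the stylus handle lies when it rests in both notches: 77 mm above the table, over the stand's centre; its x is the direction in which the stylus points in the stand at the start.
- flange: bystander: dark steel neck flange, 60 mm diameter, 34 mm high, standing in a zone. Origin under its centre.
- pipe: bystander: dark steel pipe stub, 52 mm diameter, 55 mm high, standing in a zone. Origin under its centre.
- square: bystander: red welder's square, an upright triangle 100 mm long (x), 22 mm thick, 90 mm high, on the table on the other side of the warmer from the stand. Origin under its centre.
- post: bystander: short loose clamp post on the table beyond the warmer: round foot 60 mm, black stem, red 40 mm square head, 110 mm high. Origin under its centre.
Things that resemble listed ones, but are neither listed nor needed, are in the scene too. What is shaped like the stand but blue is not meant. There is more than one size of the stylus; the job needs the smaller.

How it is judged:
By the outcome, as a careful person would: the job done as asked, in the order asked, and still so for the second after the job is handed in, with the robot touching nothing.
It also fails if it takes over 67 s, if anything falls off the work surface, if the arm or the gripper's body presses on something with over 40 N, if the wrist force passes 120 N, or if a joint passes its speed limit or range.

## Working session

There is one attempt and no reset: what is moved stays moved. The work goes in short steps, Python scripts to look and compute and a tool call to move; the robot and the scene stay as the last step left them, time stands still between calls to the robot, and variables do not carry over. Pictures are saved under pics/ and viewed, about 8 in all and at most 12, crops included, and the job is handed in when it is done.

Besides the shell and the picture viewer there is one more tool, called after "Emit:" by a JSON object that holds its "method" and its "body". send_rows: Moves the arm, as the interface text tells. Its arguments: {"type":"object","properties":{"moves":{"type":"array","items":{"type":"array","items":{"type":"array","items":{"type":"number"}}}}},"required":["moves"]}

```bash
mkdir -p pics; ls; python3 - <<'E'
from rig import *
import cv2,numpy as np
for n in ("scene","top"):
    im=capture(n); cv2.imwrite(f"pics/{n}0.png",im)
    m=camera_model(n); print(n,np.round(m["camera_matrix"],1).tolist(),np.round(m["pose"],3).tolist(),[k for k in m])
    for t in ("warmer","pot","stylus","stand","flange","pipe","square","post","rocker1"):
        print(t,[(round(d["p"],2),np.round(d["location"],3).tolist()) for d in spot_in(n,t)][:5])
print(readout.read_state())
E
```

```text
pics
scene [[495.6, 0.0, 321.1], [0.0, 495.6, 242.8], [0.0, 0.0, 1.0]] [[-0.625, -0.585, 0.517, 1.089], [0.78, -0.458, 0.426, 0.391], [-0.013, 0.67, 0.743, 0.858], [0.0, 0.0, 0.0, 1.0]] ['camera_matrix', 'pose']
warmer [(0.81, [0.567, 0.034, 0.04]), (0.64, [0.639, -0.055, 0.058])]
pot [(0.84, [0.624, -0.143, 0.096]), (0.4, [0.48, -0.333, 0.009])]
stylus [(0.85, [0.496, -0.337, 0.084]), (0.85, [0.701, -0.408, 0.025])]
stand [(0.63, [0.479, -0.336, 0.01]), (0.63, [0.477, -0.504, 0.011]), (0.39, [0.79, -0.114, 0.053])]
flange [(0.59, [0.639, -0.051, 0.055])]
pipe [(0.91, [0.663, 0.133, 0.096])]
square [(0.45, [0.491, 0.06, 0.039])]
post [(0.74, [0.792, -0.112, 0.056]), (0.18, [0.483, -0.008, 0.042])]
rocker1 [(0.68, [0.488, -0.013, 0.039]), (0.56, [0.642, -0.053, 0.056]), (0.47, [0.479, -0.046, 0.041]), (0.44, [0.492, 0.058, 0.04])]
top [[484.8, 0.0, 309.3], [0.0, 484.8, 234.6], [0.0, 0.0, 1.0]] [[-0.024, 0.995, -0.095, 0.455], [-1.0, -0.024, 0.003, -0.07], [0.001, 0.095, 0.995, 1.082], [0.0, 0.0, 0.0, 1.0]] ['camera_matrix', 'pose']
warmer [(0.69, [0.488, -0.341, 0.088]), (0.66, [0.548
[... 688 characters left out ...]
.20878793e+01,  5.78499611e-04,
        6.76911987e+01, -1.02274821e+01]), 'qvel': array([ 0.05735517,  0.00401898, -0.02934838, -0.09063521, -0.03617749,
       -0.05340981]), 'tau': array([-7.53995369e-05, -4.40022254e+01, -1.76986831e+01,  6.35213731e-02,
        5.05226338e-02, -3.72693705e-06]), 'position': array([ 0.22007215, -0.58493678,  0.18286435]), 'tcp_rot': array([[ 9.35971507e-01,  3.52075757e-01,  6.03051283e-06],
       [ 3.52075757e-01, -9.35971507e-01,  1.89094048e-05],
       [ 1.23019312e-05, -1.55754668e-05, -1.00000000e+00]]), 'force': array([ 0.49092361, -0.53593792,  0.24114411]), 'moment': array([-0.04473216,  0.00361461,  0.02680145]), 'opening': 1.0027552371741957}
```

View pics/top0.png

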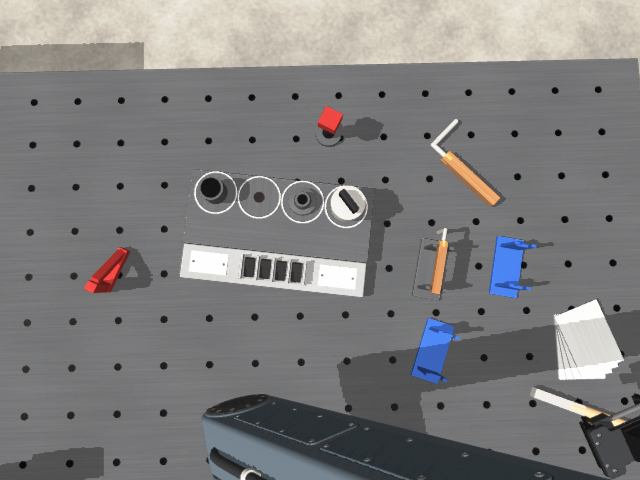

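View pics/scene0.png

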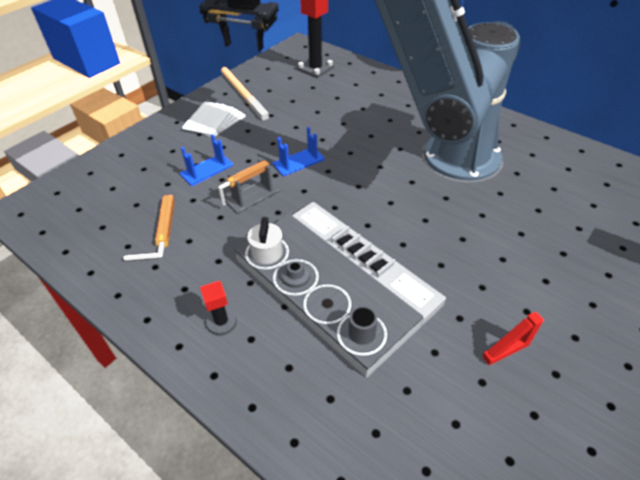

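```bash
cat > h.py <<'E'
from rig import *
import cv2,numpy as np
from scipy.optimize import least_squares
def proj(m,P):
    T=np.linalg.inv(m["pose"]);q=(T[:3,:3]@np.atleast_2d(P).T).T+T[:3,3]
    q=q*[1,-1,-1];u=(m["camera_matrix"]@q.T).T;return u[:,:2]/u[:,2:]
def unproj(m,px,z):
    px=np.atleast_2d(px);r=np.c_[px,np.ones(len(px))]@np.linalg.inv(m["camera_matrix"]).T*[1,-1,-1]
    R=m["pose"][:3,:3];t=m["pose"][:3,3];d=r@R.T
    return t+d*((z-t[2])/d[:,2])[:,None]
def W(p,L):
    c,s=np.cos(p[2]),np.sin(p[2]);L=np.atleast_2d(L)
    return np.c_[p[0]+c*L[:,0]-s*L[:,1],p[1]+s*L[:,0]+c*L[:,1],L[:,2]]
a=np.linspace(0,2*np.pi,180,endpoint=False)
def rings(r=.0455): return np.concatenate([np.c_[.035+r*np.cos(a),y+r*np.sin(a),0*a+.04] for y in (.1425,.0475,-.0475,-.1425)])
def fitwarmer(name,p0):
    # align rings to white pixels by distance transform (trimmed), coarse to fine
    im=capture(name);m=camera_model(name);g=im.min(2).astype(float)
    w=(g>190).astype(np.uint8);D=cv2.distanceTransform(1-w,cv2.DIST_L2,5)
    f=lambda p:cv2.remap(np.minimum(D,40),*[c.astype(np.float32).reshape(-1,1) for c in proj(m,W(p,rings())).T],cv2.INTER_LINEAR,borderValue=40).ravel()
    best=min((least_squares(f,np.add(p0,[dx,dy,dt]),loss="soft_l1",diff_step=1e-3,x_scale=[.01,.01,.05]) for dx in(-.01,0,.01) for dy in(-.01,0,.01) for dt in(-.05,0,.05)),key=lambda r:r.cost)
    return best.x,np.median(best.fun),im,m
E
python3 - <<'E'
from h import *
out=[]
for n,p0 in (("top",[.59,-.01,-.08]),("scene",[.605,0,-.08])):
    p,e,im,m=fitwarmer(n,p0);print(n,np.round(p,4),e)
    for q in proj(m,W(p,rings())):cv2.circle(im,tuple(int(round(v)) for v in q),0,(0,0,255),-1)
    for q in proj(m,W(p,[[-.106,y,.043] for y in(.051,.017,-.017,-.051)]+[[x,y,.04] for x in(-.081,.081) for y in(-.2,.2)])):cv2.circle(im,tuple(int(round(v)) for v in q),1,(0,255,0),-1)
    c=im[150:310,170:390] if n=="top" else im[190:380,220:460]
    c=cv2.resize(c,(800,int(800*c.shape[0]/c.shape[1])))[:600];out.append(cv2.resize(c,(400,300)) )
    s=readout.read_state();print(proj(m,[s["position"],[0,0,0],[0.1,0,0]]).round(1).tolist())
cv2.imwrite("pics/fit.png",cv2.resize(np.hstack(out),(800,300)))
E
```

```text
top [ 0.5989 -0.0077 -0.1344] 0.0703125
[[597.5, 404.8], [281.3, 496.1], [280.4, 447.4]]
scene [ 0.5985 -0.0091 -0.1372] 0.0
[[244.8, 60.1], [461.2, 155.0], [443.1, 173.6]]
```

View pics/fit.png

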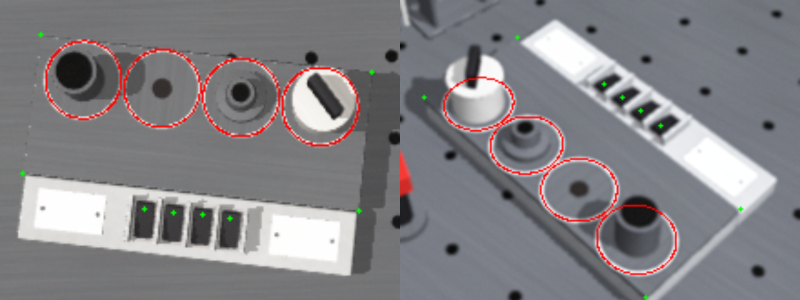

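```bash
python3 - <<'E'
from h import *
p=[.5986,-.0084,-.136]
print("zones",W(p,[[.035,y,.04] for y in(.0475,-.0475,-.1425)]).round(4).tolist(),"r2far",W(p,[[-.106,.017,.043]]).round(4))
for n in("top","scene"):
    im=capture(n);m=camera_model(n);hsv=cv2.cvtColor(im,cv2.COLOR_BGR2HSV)
    c=proj(m,W(p,[[.035,-.1425,.11]]))[0];mk=np.zeros(im.shape[:2],np.uint8);cv2.circle(mk,tuple(int(v) for v in c),24,1,-1)
    d=((im.max(2)<60)&(mk>0)).astype(np.uint8)
    k,l,st,ce=cv2.connectedComponentsWithStats(d);i=1+st[1:,4].argmax()
    pts=np.argwhere(l==i)[:,::-1].astype(np.float32)
    q=unproj(m,pts,.120)[:,:2].astype(np.float32)*1000;print(n,"bar",st[i],cv2.minAreaRect(q))
    for h,z in(("stylus",.086),):
        w=((hsv[...,0]>5)&(hsv[...,0]<22)&(hsv[...,1]>110)).astype(np.uint8)
        k,l,st,ce=cv2.connectedComponentsWithStats(w)
        for i in range(1,k):
            if st[i,4]>80:
                pts=np.argwhere(l==i)[:,::-1].astype(np.float32);q=unproj(m,pts,z)[:,:2].astype(np.float32)*1000;print("  or",st[i].tolist(),cv2.minAreaRect(q))
E
```

```text
zones [[0.6397, 0.0339, 0.04], [0.6268, -0.0602, 0.04], [0.614, -0.1543, 0.04]] r2far [[0.4959 0.0228 0.043 ]]
top bar [339 190  19  23 141] ((612.2013549804688, -153.13226318359375), (49.551231384277344, 15.060490608215332), 35.55718231201172)
  or [441, 151, 59, 55, 939] ((659.7140502929688, -410.9012451171875), (144.7535858154297, 29.700971603393555), 44.4030647277832)
  or [430, 241, 18, 53, 535] ((477.74169921875, -337.07568359375), (21.133657455444336, 109.72222137451172), 77.77007293701172)
scene bar [260 218   8  24 138] ((619.740966796875, -148.646728515625), (65.41522979736328, 12.795945167541504), 36.47329330444336)
  or [208, 9, 30, 13, 109] ((-97.63426208496094, -1045.7900390625), (103.49109649658203, 92.94619750976562), 85.35179138183594)
  or [125, 81, 33, 24, 408] ((409.0506896972656, -824.6743774414062), (112.13795471191406, 68.43634796142578), 0.41231241822242737)
  or [52, 88, 90, 54, 1951] ((576.6370849609375, -833.3880615234375), (224.91259765625, 220.54937744140625), 0.2815687954425812)
  or [227, 160, 42, 28, 397] ((483.8138732910156, -330.3202209472656), (36.12183380126953, 118.34614562988281), 78.28104400634766)
  or [155, 195, 19, 52, 612] ((710.3540649414062, -365.973388671875), (160.6078643798828, 29.44194793701172), 44.63104248046875)
```

Emit:
{"method": "send_rows", "body": {"moves": [[[0,0,-7.5,0,0,0,1],[0,0,-7.5,0,0,0,1],[0,0,0,3,-0.6,-0.4,1],[0,0,0,4.5,-0.97,-0.4,1],[0,0,0,4.5,-0.97,-0.4,1]]]}}

```text
time_s: 1.7
position: [0.3032, -0.4939, 0.1948]
tcp_rot: [[0.814, 0.581, 0.0], [0.581, -0.814, -0.0], [0.0, 0.0, -1.0]]
force: [0.8, 0.5, 0.3]
opening: 1.003
```

Emit:
{"method": "send_rows", "body": {"moves": [[[0,0,0,4.5,-0.97,-0.4,1],[0,0,0,4.5,-0.97,-0.4,1],[0,0,0,4.5,-0.97,-0.4,1],[0,0,0,4.5,-0.97,0,1],[0,0,0,4.5,-0.97,0,1]]]}}

```text
time_s: 2.2
position: [0.4587, -0.3226, 0.2073]
tcp_rot: [[0.813, 0.582, 0.001], [0.582, -0.813, -0.001], [0.0, 0.001, -1.0]]
force: [1.1, -0.7, 0.6]
opening: 0.997
```

Emit:
{"method": "send_rows", "body": {"moves": [[[0,0,0,4.5,-0.97,0,1],[0,0,0,4.5,-0.97,0,1],[0,0,0,4.5,-0.97,0,1],[0,0,0,4.5,-0.97,0,1],[0,0,0,3,-0.6,0,1]]]}}

```text
time_s: 2.7
position: [0.6039, -0.1625, 0.207]
tcp_rot: [[0.812, 0.584, 0.001], [0.584, -0.812, 0.0], [0.001, 0.0, -1.0]]
force: [-0.4, -0.2, -0.6]
opening: 0.998
```

```bash
cat >> h.py <<'E'
def delta(pos,yaw,s=None):
    """shift in tool axes (cm, tool at its present yaw) and tool-z turn (deg) to bring the TCP to pos, tool x at yaw deg"""
    s=s or readout.read_state();R=s["tcp_rot"];d=R.T@(np.array(pos)-s["position"])*100
    y=np.degrees(np.arctan2(R[1,0],R[0,0]));return d.round(2),round(float(-(yaw-y)),2)
E
python3 - <<'E'
from h import *
s=readout.read_state();print(s["position"],s["tcp_rot"].round(3).tolist(),s["joint_positions"].round(1),s["time_s"])
print(delta([.612,-.153,.2],35.6))
im=capture("wrist");cv2.imwrite("pics/w1.png",im)
m=camera_model("wrist");print(m["pose"].round(3).tolist(),m["camera_matrix"].round(1).tolist())
print([(round(d["p"],2),np.round(d["location"],3).tolist()) for d in spot_in("wrist","pot")])
E
```

```text
[ 0.60392426 -0.16250625  0.20695244] [[0.812, 0.584, 0.001], [0.584, -0.812, 0.0], [0.001, 0.0, -1.0]] [-25.3  28.8  80.5   0.   70.6  28.9] 2.7
(array([ 1.21, -0.3 ,  0.7 ]), 0.14)
[[0.586, 0.776, 0.234, 0.671], [-0.81, 0.561, 0.17, -0.111], [0.0, -0.289, 0.957, 0.409], [0.0, 0.0, 0.0, 1.0]] [[357.5, 0.0, 311.8], [0.0, 357.5, 237.1], [0.0, 0.0, 1.0]]
[(0.77, [0.621, -0.154, 0.1])]
```

View pics/w1.png

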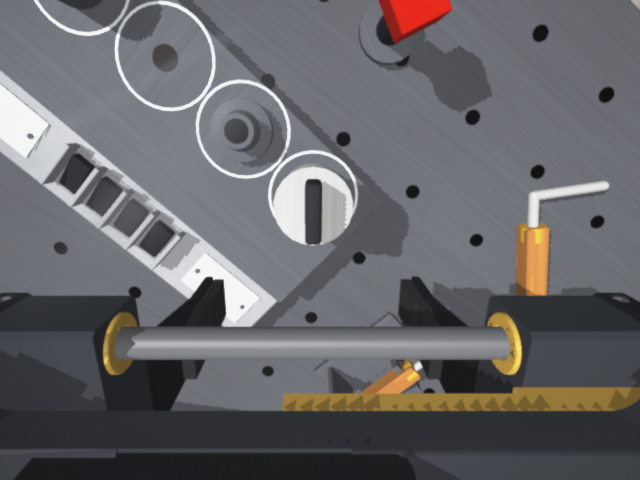

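```bash
python3 - <<'E'
from h import *
im=cv2.imread("pics/w1.png");m=camera_model("wrist")
d=np.zeros(im.shape[:2],np.uint8);d[170:255,295:335]=(im[170:255,295:335].max(2)<70)
pts=np.argwhere(d)[:,::-1].astype(np.float32);r=cv2.minAreaRect(pts);print(r)
for z in(.125,.11):
  q=unproj(m,pts,z)[:,:2].astype(np.float32)*1000;print(z,cv2.minAreaRect(q))
# lid rim circle
w=np.zeros_like(d);w[150:260,262:365]=(im[150:260,262:365].min(2)>150)
print(unproj(m,[[313,180],[313,190],[320,213],[306,213]],.125).round(4))
print(unproj(m,[[272,200],[354,200],[313,246]],.095).round(4))
E
```

```text
((313.5, 211.5), (63.0, 15.0), 90.0)
0.125 ((617.0751953125, -152.60952758789062), (52.42124557495117, 11.966221809387207), 35.63880920410156)
0.11 ((614.307373046875, -154.70465087890625), (55.19228744506836, 12.598803520202637), 35.63898849487305)
[[ 0.6381 -0.137   0.125 ]
 [ 0.6317 -0.1417  0.125 ]
 [ 0.6198 -0.1573  0.125 ]
 [ 0.6131 -0.1481  0.125 ]]
[[ 0.5991 -0.1204  0.095 ]
 [ 0.6418 -0.1795  0.095 ]
 [ 0.5855 -0.1753  0.095 ]]
```

Emit:
{"method": "send_rows", "body": {"moves": [[[0,0,0,1.5,-0.1,2,1],[0,0,0,0,0,3,1],[0,0,0,0,0,3,1],[0,0,0,0,0,2,0.6],[0,0,0,0,0,0.55,0.2]]]}}

```text
time_s: 3.3
position: [0.6112, -0.1557, 0.0986]
tcp_rot: [[0.813, 0.582, -0.006], [0.582, -0.813, 0.002], [-0.003, -0.005, -1.0]]
force: [-0.1, -0.2, 1.0]
opening: 0.898
```

Emit:
{"method": "send_rows", "body": {"moves": [[[0,0,0,0,0,0,-0.4],[0,0,0,0,0,0,-0.7],[0,0,0,0,0,0,-1],[0,0,0,0,0,0,-1],[0,0,0,0,0,0,-1]]]}}

```text
time_s: 3.8
position: [0.6142, -0.1559, 0.1023]
tcp_rot: [[0.813, 0.582, 0.001], [0.582, -0.813, -0.001], [0.001, 0.001, -1.0]]
force: [0.7, 0.1, 0.0]
opening: 0.45
```

Emit:
{"method": "send_rows", "body": {"moves": [[[0,0,0,0,0,0,-1],[0,0,0,0,0,0,-1],[0,0,0,0,0,0,-1],[0,0,0,0,0,0,-1],[0,0,0,0,0,0,-1]]]}}

```text
time_s: 4.3
position: [0.6137, -0.1557, 0.1013]
tcp_rot: [[0.813, 0.582, -0.0], [0.582, -0.813, 0.0], [-0.0, -0.0, -1.0]]
force: [-0.0, -0.0, 0.6]
opening: 0.029
```

```bash
python3 - <<'E'
from h import *
s=readout.read_state();print(s["position"],s["opening"],s["force"],s["time_s"])
im=capture("wrist");sc=capture("scene");t=capture("top")
c=lambda i:cv2.resize(i,(400,300))
cv2.imwrite("pics/g1.png",np.hstack([c(im),c(sc[170:290,180:340]),]))
E
```

```text
[ 0.61370895 -0.15568952  0.10126105] 0.02886333270570064 [-0.00981728 -0.00297891  0.60183678] 4.3
```

View pics/g1.png

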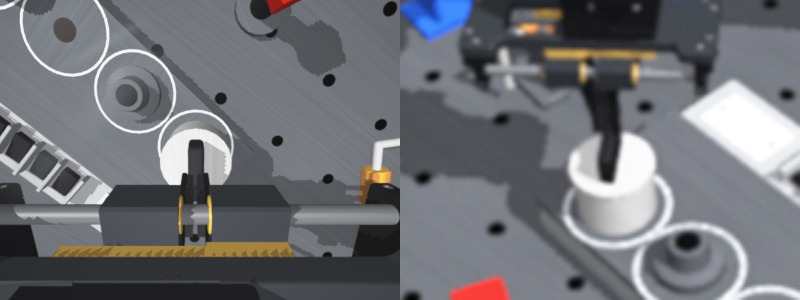

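Emit:
{"method": "send_rows", "body": {"moves": [[[0,0,0,0,0,0,-1],[0,0,0,0,0,0,-1],[0,0,0,0,0,0,-1],[0,0,0,0,0,0,-1],[0,0,0,0,0,0,-1]]]}}

```text
time_s: 4.95
position: [0.6138, -0.1557, 0.1014]
tcp_rot: [[0.813, 0.582, 0.0], [0.582, -0.813, 0.0], [0.0, -0.0, -1.0]]
force: [-0.0, 0.2, 0.1]
opening: 0.008
```

```bash
python3 - <<'E'
from h import *
s=readout.read_state();print(s["position"],s["opening"],s["force"],s["moment"],s["time_s"])
im=capture("wrist");sc=capture("scene");m=camera_model("wrist")
print(proj(m,[s["position"],s["position"]+[0,0,.019]]))
cv2.imwrite("pics/g2.png",np.hstack([cv2.resize(im[200:420,200:440],(400,400)),cv2.resize(sc[200:260,230:290],(400,400),interpolation=cv2.INTER_CUBIC),]))
E
```

```text
[ 0.61375482 -0.15570188  0.10136147] 0.007675033940974639 [-0.01851746  0.24833541  0.08537417] [-0.02697397 -0.02337556 -0.02844077] 4.95
[[314.18580098 267.60119809]
 [314.40318066 280.44402867]]
```

View pics/g2.png

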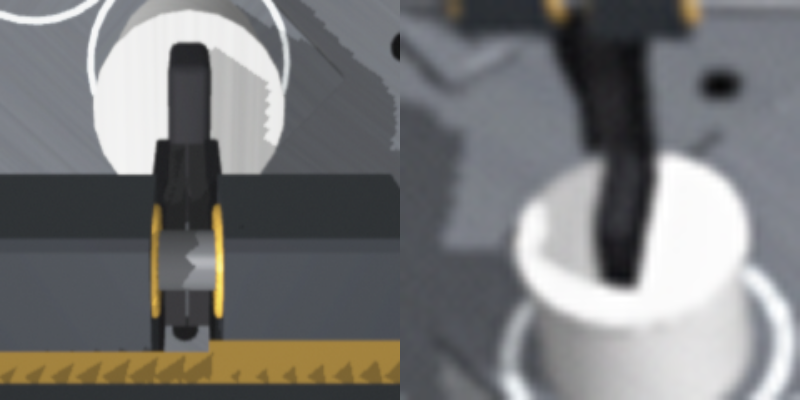

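```bash
python3 - <<'E'
from h import *
s=readout.read_state();m=camera_model("wrist");ms=camera_model("scene")
u=np.array([.813,.582,0]);v=np.array([.582,-.813,0]);c=np.array([.615,-.1535,0])
P=[c+u*a+np.array([0,0,z]) for a in(.026,-.026) for z in(.125,.095)]
t=s["position"];Q=[t+u*.0095,t+u*.0095+v*.01,t-u*.0095,t+u*.0095+[0,0,.03]]
print("wrist bar far top/bot, near top/bot",proj(m,P).round(0).tolist(),"crop",((proj(m,P)-200)*1.667).round(0).tolist())
print("fingers crop",((proj(m,Q)-200)*1.667).round(0).tolist())
f=lambda X:((proj(ms,X)-[230,200])*6.667+[400,0]).round(0).tolist()
print("scene bar",f(P),"fingers",f(Q))
print([(round(d["p"],2),np.round(d["location"],3).tolist()) for d in spot_in("scene","pot")])
t=capture("top");print([(round(d["p"],2),np.round(d["location"],3).tolist()) for d in spot_in("top","pot")])
E
```

```text
wrist bar far top/bot, near top/bot [[313.0, 234.0], [312.0, 220.0], [312.0, 323.0], [312.0, 298.0]] crop [[188.0, 57.0], [187.0, 33.0], [187.0, 204.0], [187.0, 164.0]]
fingers crop [[190.0, 88.0], [218.0, 88.0], [190.0, 137.0], [191.0, 121.0]]
scene bar [[609.0, 230.0], [619.0, 295.0], [631.0, 109.0], [640.0, 175.0]] fingers [[621.0, 237.0], [589.0, 236.0], [629.0, 193.0], [611.0, 170.0]]
[(0.85, [0.628, -0.14, 0.093])]
[(0.29, [0.484, 0.057, 0.04])]
```

Emit:
{"method": "send_rows", "body": {"moves": [[[0,0,0,0,0,0,0],[0,0,0,0,0,0,0],[0,0,0,0,0,0,0],[0,0,0,0,0,0,0],[0,0,0,0,0,0,0]]]}}

```text
time_s: 5.7
position: [0.6137, -0.1557, 0.1013]
tcp_rot: [[0.813, 0.582, -0.0], [0.582, -0.813, 0.0], [-0.0, -0.0, -1.0]]
force: [0.0, 0.7, 0.4]
opening: 0.377
```

```bash
python3 - <<'E'
from h import *
s=readout.read_state();print(s["position"],s["opening"],s["joint_positions"].round(2))
im=capture("wrist");sc=capture("scene")
cv2.imwrite("pics/g3.png",np.hstack([cv2.resize(im[200:380,200:440],(400,300)),cv2.resize(sc[185:275,210:330],(400,300),interpolation=cv2.INTER_CUBIC),]))
ms=camera_model("scene");t=s["position"];v=s["tcp_rot"][:,1]
for z in(0,.03,.04):print(z,[((proj(ms,t+v*g+[0,0,z])-[210,185])*3.333+[400,0]).round(0).tolist() for g in(.022,-.022)])
E
```

```text
[ 0.61373784 -0.15567924  0.10134327] 0.37663611106584904 [-24.33  36.33  85.05   0.    58.62  30.05]
0 [[[545.0, 156.0]], [[614.0, 159.0]]]
0.03 [[[539.0, 123.0]], [[610.0, 125.0]]]
0.04 [[[537.0, 112.0]], [[609.0, 114.0]]]
```

View pics/g3.png

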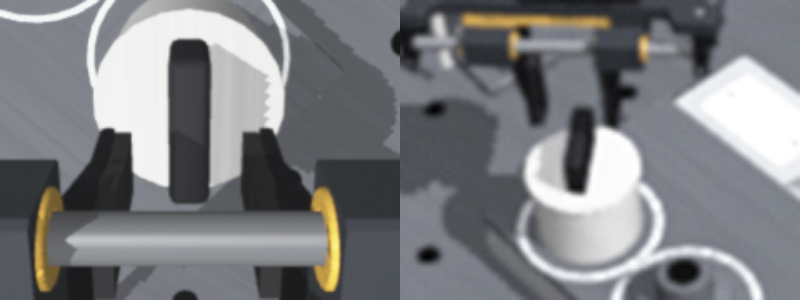

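Emit:
{"method": "send_rows", "body": {"moves": [[[0,0,0,0.3,0,0.7,0],[0,0,0,0,0,0.7,0],[0,0,0,0,0,0.7,0],[0,0,0,0,0,0.7,0],[0,0,0,0,0,0,-0.3]]]}}

```text
time_s: 6.3
position: [0.615, -0.1535, 0.0717]
tcp_rot: [[0.813, 0.582, -0.003], [0.582, -0.813, 0.001], [-0.002, -0.003, -1.0]]
force: [-0.1, 0.1, 0.6]
opening: 0.464
```

Emit:
{"method": "send_rows", "body": {"moves": [[[0,0,0,0,0,0,-0.5],[0,0,0,0,0,0,-1],[0,0,0,0,0,0,-1],[0,0,0,0,0,0,-1],[0,0,0,0,0,0,-1]]]}}

```text
time_s: 6.8
position: [0.6166, -0.1542, 0.0738]
tcp_rot: [[0.813, 0.582, 0.001], [0.582, -0.813, -0.0], [0.001, 0.001, -1.0]]
force: [-0.2, 0.5, 0.7]
opening: 0.159
```

Emit:
{"method": "send_rows", "body": {"moves": [[[0,0,0,0,0,0,-1],[0,0,0,0,0,0,-1],[0,0,0,0,0,0,-1],[0,0,0,0,0,0,-1],[0,0,0,0,0,0,-1]]]}}

```text
time_s: 7.3
position: [0.6165, -0.1542, 0.0737]
tcp_rot: [[0.813, 0.582, 0.001], [0.582, -0.813, -0.0], [0.0, 0.001, -1.0]]
force: [-0.7, -0.3, 3.5]
opening: 0.157
```

```bash
python3 - <<'E'
from h import *
s=readout.read_state();print(s["position"],s["opening"],s["force"],s["moment"])
p=[.5986,-.0084,-.136]
for L in([.035,-.1425],[-.040,-.1425],[-.040,.0475],[.035,.0475]):
    w=W(p,[L+[0]])[0];print(w[:2].round(4))
w=[W(p,[L+[0]])[0] for L in([.035,-.1425],[-.040,-.1425],[-.040,.0475],[.035,.0475])]
for i in range(3):print((s["tcp_rot"].T@(w[i+1]-w[i])*100).round(2))
E
```

```text
[ 0.61654728 -0.15416031  0.07373453] 0.15735851402522857 [-0.66458993 -0.27554244  3.47980468] [-0.07800495 -0.10133692 -0.06071202]
[ 0.614  -0.1543]
[ 0.5396 -0.1442]
[0.5654 0.0441]
[0.6397 0.0339]
[-5.45 -5.15 -0.01]
[ 1.306e+01 -1.380e+01 -1.000e-02]
[5.45 5.15 0.01]
```

Emit:
{"method": "send_rows", "body": {"moves": [[[0,0,0,-0.4,-0.38,0,-1],[0,0,0,-0.6,-0.56,0,-1],[0,0,0,-0.6,-0.56,0,-1],[0,0,0,-0.6,-0.56,0,-1],[0,0,0,-0.6,-0.56,0,-1]]]}}

```text
time_s: 7.8
position: [0.5777, -0.1489, 0.0737]
tcp_rot: [[0.813, 0.582, 0.001], [0.582, -0.813, -0.0], [0.0, 0.001, -1.0]]
force: [2.4, 0.7, 4.4]
opening: 0.159
```

Emit:
{"method": "send_rows", "body": {"moves": [[[0,0,0,-0.6,-0.56,0,-1],[0,0,0,-0.6,-0.56,0,-1],[0,0,0,-0.6,-0.56,0,-1],[0,0,0,-0.6,-0.56,0,-1],[0,0,0,-0.54,-0.52,0,-1]]]}}

```text
time_s: 8.3
position: [0.5378, -0.1437, 0.0737]
tcp_rot: [[0.813, 0.582, 0.001], [0.582, -0.813, -0.0], [0.0, 0.001, -1.0]]
force: [2.5, -0.2, 4.6]
opening: 0.153
```

Emit:
{"method": "send_rows", "body": {"moves": [[[0,0,0,-0.6,-0.56,0,-1],[0,0,0,0,0,0,-1],[0,0,0,0,0,0,-1],[0,0,0,0,0,0,-1],[0,0,0,0,0,0,-1]]]}}

```text
time_s: 8.8
position: [0.5279, -0.1422, 0.0737]
tcp_rot: [[0.813, 0.583, -0.003], [0.583, -0.813, 0.001], [-0.002, -0.002, -1.0]]
force: [-0.6, 0.3, 9.2]
opening: 0.157
```

```bash
python3 - <<'E'
from h import *
s=readout.read_state();print(s["position"],s["opening"],s["force"],s["moment"])
p=[.5986,-.0084,-.136];c,n=np.cos(p[2]),np.sin(p[2]);d=s["position"][:2]-p[:2];print("in warmer",c*d[0]+n*d[1],-n*d[0]+c*d[1])
print(delta([*W(p,[[-.042,.0475,0]])[0][:2],s["position"][2]],35.6))
im=capture("scene");cv2.imwrite("pics/l1.png",cv2.resize(im[180:360,200:440],(800,600)))
E
```

```text
[ 0.52791527 -0.14220899  0.07370809] 0.15678558114439886 [-0.62970647  0.3320114   9.23292973] [-0.13441985  0.16587133  0.01028621]
in warmer -0.051890065432194 -0.14215694990553293
(array([ 13.76, -13.09,   0.  ]), 0.04)
```

View pics/l1.png

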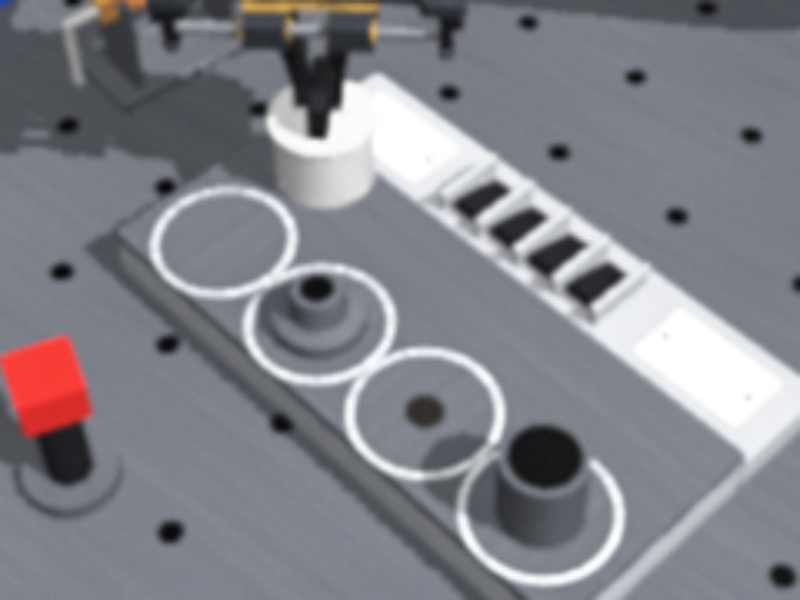

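Emit:
{"method": "send_rows", "body": {"moves": [[[0,0,0,0.36,0.34,0,-1],[0,0,0,0.36,0.34,0,-1],[0,0,0,0.5,-0.53,0,-1],[0,0,0,0.9,-0.95,0,-1],[0,0,0,0.9,-0.95,0,-1]]]}}

```text
time_s: 9.35
position: [0.5434, -0.1114, 0.0737]
tcp_rot: [[0.813, 0.582, -0.001], [0.582, -0.813, -0.001], [-0.002, 0.0, -1.0]]
force: [0.3, -2.8, 7.4]
opening: 0.158
```

Emit:
{"method": "send_rows", "body": {"moves": [[[0,0,0,0.9,-0.95,0,-1],[0,0,0,0.9,-0.95,0,-1],[0,0,0,0.9,-0.95,0,-1],[0,0,0,0.9,-0.95,0,-1],[0,0,0,0.9,-0.95,0,-1]]]}}

```text
time_s: 9.85
position: [0.5521, -0.0464, 0.0737]
tcp_rot: [[0.813, 0.583, -0.002], [0.583, -0.813, -0.001], [-0.002, 0.0, -1.0]]
force: [-0.9, -2.8, 6.8]
opening: 0.154
```

Emit:
{"method": "send_rows", "body": {"moves": [[[0,0,0,0.9,-0.95,0,-1],[0,0,0,0.9,-0.95,0,-1],[0,0,0,0.9,-0.95,0,-1],[0,0,0,0.9,-0.95,0,-1],[0,0,0,0.9,-0.95,0,-1]]]}}

```text
time_s: 10.35
position: [0.561, 0.0183, 0.0737]
tcp_rot: [[0.813, 0.583, -0.002], [0.583, -0.813, -0.002], [-0.002, 0.0, -1.0]]
force: [-0.6, -2.4, 7.2]
opening: 0.156
```

Emit:
{"method": "send_rows", "body": {"moves": [[[0,0,0,0.9,-0.95,0,-1],[0,0,0,0.85,-0.9,0,-1],[0,0,0,0,0,0,-1],[0,0,0,0,0,0,-1],[0,0,0,0,0,0,-1]]]}}

```text
time_s: 10.85
position: [0.5645, 0.0451, 0.0737]
tcp_rot: [[0.813, 0.582, -0.001], [0.582, -0.813, 0.001], [-0.0, -0.002, -1.0]]
force: [0.7, 3.2, 7.1]
opening: 0.157
```

```bash
python3 - <<'E'
from h import *
s=readout.read_state();print(s["opening"],s["force"],s["moment"])
p=[.5986,-.0084,-.136];c,n=np.cos(p[2]),np.sin(p[2]);d=s["position"][:2]-p[:2];print("in warmer",c*d[0]+n*d[1],-n*d[0]+c*d[1])
print(delta([*W(p,[[.035,.0475,0]])[0][:2],s["position"][2]],35.6))
im=capture("scene");ms=camera_model("scene");w=(cv2.cvtColor(im,cv2.COLOR_BGR2HSV)[...,1]<30)&(im.min(2)>140)
E
```

```text
0.1572981933678093 [0.71214265 3.20055901 7.14014712] [ 0.48445014 -0.14691116 -0.00756699]
in warmer -0.041024883046379704 0.04834183070791031
(array([ 5.47,  5.29, -0.01]), 0.01)
```

Emit:
{"method": "send_rows", "body": {"moves": [[[0,0,0,0.45,0.43,0,-1],[0,0,0,0.6,0.58,0,-1],[0,0,0,0.6,0.58,0,-1],[0,0,0,0.6,0.58,0,-1],[0,0,0,0.6,0.58,0,-1]]]}}

```text
time_s: 11.4
position: [0.6018, 0.0385, 0.0737]
tcp_rot: [[0.813, 0.583, -0.006], [0.583, -0.813, 0.0], [-0.005, -0.004, -1.0]]
force: [-2.4, -0.0, 10.4]
opening: 0.155
```

Emit:
{"method": "send_rows", "body": {"moves": [[[0,0,0,0.6,0.58,0,-1],[0,0,0,0.6,0.58,0,-1],[0,0,0,0.6,0.58,0,-1],[0,0,0,0.6,0.58,0,-1],[0,0,0,0.2,0.22,0,-1]]]}}

```text
time_s: 11.9
position: [0.6389, 0.0328, 0.0737]
tcp_rot: [[0.813, 0.582, -0.004], [0.582, -0.813, 0.0], [-0.003, -0.003, -1.0]]
force: [-3.4, 1.5, 10.4]
opening: 0.156
```

Emit:
{"method": "send_rows", "body": {"moves": [[[0,0,0,0,0,0,-1],[0,0,0,0,0,0,-1],[0,0,0,0,0,0,-1],[0,0,0,0,0,0,-1],[0,0,0,0,0,0,-1]]]}}

```text
time_s: 12.4
position: [0.6392, 0.0327, 0.0737]
tcp_rot: [[0.813, 0.582, -0.002], [0.582, -0.813, -0.0], [-0.002, -0.001, -1.0]]
force: [-0.3, 1.3, 7.7]
opening: 0.155
```

```bash
python3 - <<'E'
from h import *
s=readout.read_state();print(s["opening"],s["force"],s["moment"])
p=[.5986,-.0084,-.136];c,n=np.cos(p[2]),np.sin(p[2]);d=s["position"][:2]-p[:2];print("in warmer",c*d[0]+n*d[1],-n*d[0]+c*d[1])
P=W(p,rings())[180:360];P2=W(p,[[.035+.034*np.cos(t),.0475+.034*np.sin(t),.04] for t in a])
im=capture("scene");m=camera_model("scene");b=cv2.resize(im[240:360,270:430],(800,600),interpolation=cv2.INTER_CUBIC)
for q in proj(m,P2):cv2.circle(b,tuple(int(v) for v in (q-[270,240])*5+2),1,(0,0,255),-1)
cv2.imwrite("pics/z2.png",b)
E
```

```text
0.1548781488651793 [-0.33356484  1.25100998  7.74412748] [0.02059131 0.02612818 0.01232073]
in warmer 0.034687591199139 0.04625850237750516
```

View pics/z2.png

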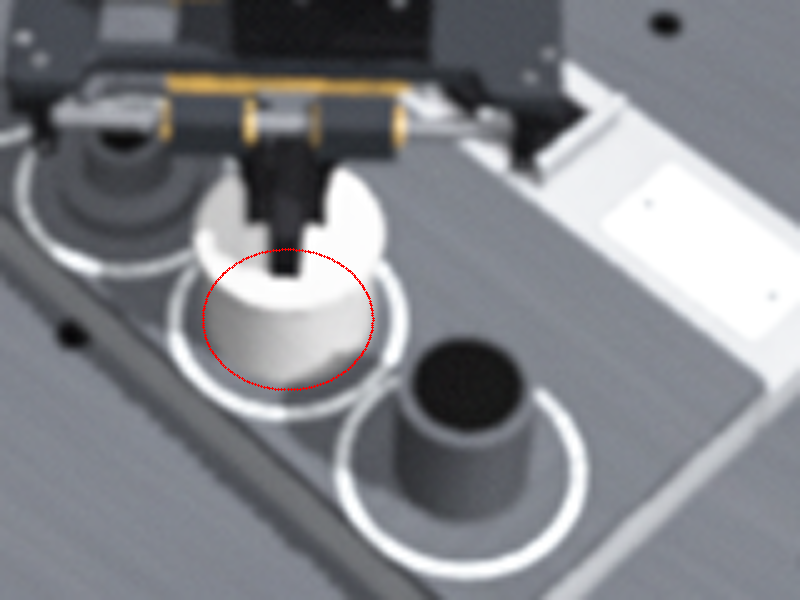

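Emit:
{"method": "send_rows", "body": {"moves": [[[0,0,0,0.25,0,0,-1],[0,0,0,0,0,0,-1],[0,0,0,0,0,0,-0.2],[0,0,0,0,0,0,0.2],[0,0,0,0,0,0,0.2]]]}}

```text
time_s: 12.95
position: [0.6411, 0.0343, 0.0722]
tcp_rot: [[0.813, 0.582, -0.003], [0.582, -0.813, 0.0], [-0.003, -0.002, -1.0]]
force: [-0.0, -1.0, -1.1]
opening: 0.349
```

Emit:
{"method": "send_rows", "body": {"moves": [[[0,0,0,0,0,0,0.2],[0,0,0,0,0,0,0.2],[0,0,0,0,0,-1,0.2],[0,0,0,0,0,-2,0.2],[0,0,0,0,0,-3,1]]]}}

```text
time_s: 13.45
position: [0.6414, 0.0344, 0.1328]
tcp_rot: [[0.813, 0.582, -0.004], [0.582, -0.813, 0.0], [-0.003, -0.003, -1.0]]
force: [-0.2, 0.8, -0.4]
opening: 0.63
```

Emit:
{"method": "send_rows", "body": {"moves": [[[0,0,8,0,0,-3,1],[0,0,8,0,0,-2,1],[0,0,8,0,0,-1,1],[0,0,8,0,0,0,1],[0,0,8,0,0,0,1]]]}}

```text
time_s: 13.95
position: [0.6433, 0.0343, 0.1951]
tcp_rot: [[0.997, -0.082, 0.002], [-0.082, -0.997, -0.0], [0.002, 0.0, -1.0]]
force: [0.1, 0.1, -0.7]
opening: 0.983
```

Emit:
{"method": "send_rows", "body": {"moves": [[[0,0,7.8,0,0,0,1],[0,0,0,-1.1,4,0,1],[0,0,0,-1.1,4,0,1],[0,0,0,-1.1,4,0,1],[0,0,0,-1.1,4,0,1]]]}}

```text
time_s: 14.45
position: [0.5654, -0.1139, 0.1942]
tcp_rot: [[0.978, -0.21, 0.001], [-0.21, -0.978, -0.001], [0.001, 0.0, -1.0]]
force: [-0.1, -0.6, -0.0]
opening: 1.001
```

Emit:
{"method": "send_rows", "body": {"moves": [[[0,0,0,-1.1,4,0,1],[0,0,0,-1.1,4,0,1],[0,0,0,-1.1,4,0,1],[0,0,0,-1.1,4,0,1],[0,0,0,-1.1,4,0,1]]]}}

```text
time_s: 14.95
position: [0.4693, -0.2982, 0.1943]
tcp_rot: [[0.977, -0.211, 0.001], [-0.211, -0.977, -0.001], [0.001, 0.001, -1.0]]
force: [-0.4, -0.2, -1.0]
opening: 1.001
```

Emit:
{"method": "send_rows", "body": {"moves": [[[0,0,0,0,3,0,1],[0,0,0,0,0,0,1],[0,0,0,0,0,0,1],[0,0,0,0,0,0,1],[0,0,0,0,0,0,1]]]}}

```text
time_s: 15.45
position: [0.4641, -0.3246, 0.1935]
tcp_rot: [[0.978, -0.209, -0.0], [-0.209, -0.978, 0.0], [-0.0, -0.0, -1.0]]
force: [-0.7, 0.1, 0.2]
opening: 1.002
```

```bash
python3 - <<'E'
from h import *
s=readout.read_state();print(s["position"],s["joint_positions"].round(1),s["time_s"],delta([.478,-.337,.1],-12.2))
im=capture("wrist");m=camera_model("wrist");t=capture("top")
cv2.imwrite("pics/s1.png",np.hstack([cv2.resize(im,(440,330)),cv2.resize(t[165:285,180:308],(352,330))]))
hsv=cv2.cvtColor(im,cv2.COLOR_BGR2HSV);w=((hsv[...,0]>5)&(hsv[...,0]<22)&(hsv[...,1]>110)).astype(np.uint8);w[300:]=0
k,l,st,ce=cv2.connectedComponentsWithStats(w)
for i in range(1,k):
    if st[i,4]>80:
        pts=np.argwhere(l==i)[:,::-1].astype(np.float32);q=unproj(m,pts,.086)[:,:2].astype(np.float32)*1000;print(st[i].tolist(),cv2.minAreaRect(pts),cv2.minAreaRect(q))
E
```

```text
[ 0.46409747 -0.32460922  0.1934857 ] [-46.3  25.   89.9   0.   65.1  55.8] 15.45 (array([1.62, 0.92, 9.35]), 0.12)
[411, 0, 48, 22, 588] ((434.5, 10.5), (21.0, 47.0), 90.0) ((606.0789794921875, -448.03204345703125), (35.330440521240234, 13.926634788513184), 77.92777252197266)
[316, 139, 23, 123, 2387] ((327.0, 200.0), (122.0, 22.0), 90.0) ((477.74981689453125, -339.34344482421875), (18.530214309692383, 108.75961303710938), 77.92638397216797)
```

View pics/s1.png

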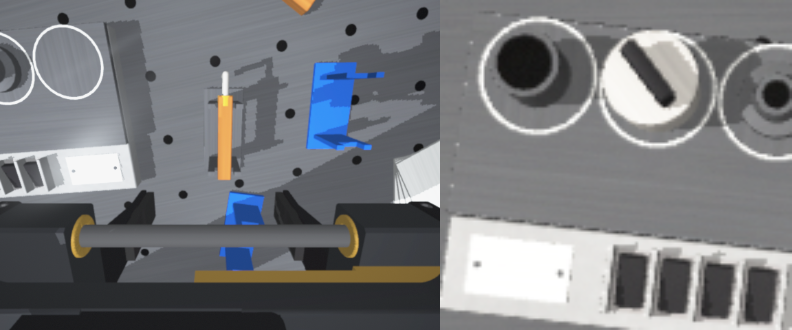

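Emit:
{"method": "send_rows", "body": {"moves": [[[0,0,0,1.4,0.6,2,1],[0,0,0,1.43,0.55,3,1],[0,0,0,0,0,3.5,1],[0,0,0,0,0,3,0.5],[0,0,0,0,0,2,0.3]]]}}

```text
time_s: 16.05
position: [0.4884, -0.3415, 0.056]
tcp_rot: [[0.978, -0.21, -0.002], [-0.21, -0.978, 0.002], [-0.003, -0.002, -1.0]]
force: [-0.3, -0.3, -0.9]
opening: 0.892
```

Emit:
{"method": "send_rows", "body": {"moves": [[[0,0,0,0,0,1.5,0.2],[0,0,0,0,0,1,0.2],[0,0,0,0,0,0.55,0.2],[0,0,0,0,0,0,0.2],[0,0,0,0,0,0,0.2]]]}}

```text
time_s: 16.55
position: [0.4895, -0.3435, 0.0285]
tcp_rot: [[0.978, -0.211, 0.001], [-0.211, -0.978, -0.001], [0.001, 0.001, -1.0]]
force: [0.2, 0.4, 0.6]
opening: 0.606
```

```bash
python3 - <<'E'
from h import *
s=readout.read_state();print(s["position"],s["opening"],s["force"],delta([.4894,-.3418,.028],-12.1))
im=capture("wrist");sc=capture("scene")
cv2.imwrite("pics/s2.png",np.hstack([cv2.resize(im[120:360,160:480],(400,300)),cv2.resize(sc[130:220,190:310],(400,300),interpolation=cv2.INTER_CUBIC)]))
E
```

```text
[ 0.48953918 -0.34353266  0.02851416] 0.605753221077662 [0.20369808 0.37384656 0.57660313] (array([-0.05, -0.17,  0.05]), -0.07)
```

View pics/s2.png

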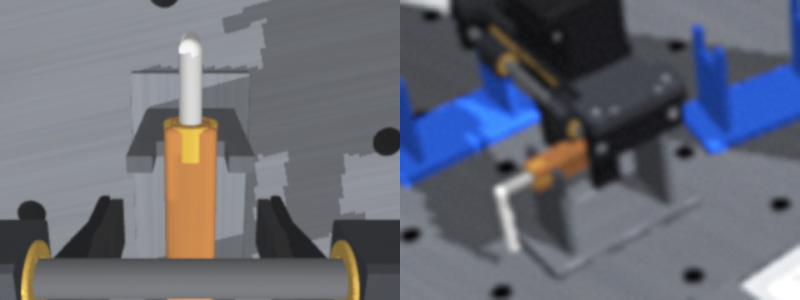

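Emit:
{"method": "send_rows", "body": {"moves": [[[0,0,0,0,0,0,-0.2],[0,0,0,0,0,0,-0.6],[0,0,0,0,0,0,-1],[0,0,0,0,0,0,-1],[0,0,0,0,0,0,-1]]]}}

```text
time_s: 17.15
position: [0.489, -0.3433, 0.0279]
tcp_rot: [[0.977, -0.211, 0.0], [-0.211, -0.977, -0.0], [0.0, 0.0, -1.0]]
force: [0.4, 1.3, -0.5]
opening: 0.232
```

Emit:
{"method": "send_rows", "body": {"moves": [[[0,0,0,0,0,0,-1],[0,0,0,0,0,0,-1],[0,0,0,0,0,0,-1],[0,0,0,0,0,0,-1],[0,0,0,0,0,0,-1]]]}}

```text
time_s: 17.65
position: [0.489, -0.3433, 0.0278]
tcp_rot: [[0.977, -0.211, -0.0], [-0.211, -0.977, 0.0], [-0.0, 0.0, -1.0]]
force: [0.6, -0.5, 0.8]
opening: 0.2
```

Emit:
{"method": "send_rows", "body": {"moves": [[[0,0,0,0,0,-0.5,-1],[0,0,0,0,0,-1.5,-1],[0,0,0,0,0,-2.5,-1],[0,0,0,0,0,-2.5,-1],[0,0,0,0,0,-1,-1]]]}}

```text
time_s: 18.15
position: [0.4901, -0.3443, 0.1103]
tcp_rot: [[0.977, -0.211, 0.003], [-0.211, -0.977, -0.003], [0.004, 0.002, -1.0]]
force: [0.1, 0.4, -1.0]
opening: 0.201
```

```bash
python3 - <<'E'
from h import *
s=readout.read_state();print(s["position"],s["opening"],s["force"],s["moment"])
m=camera_model("wrist");im=capture("wrist");cv2.imwrite("pics/raw_s3.png",im)
print([(round(d["p"],2),np.round(d["location"],3).tolist()) for d in spot_in("wrist","stylus")])
R=s["tcp_rot"];hsv=cv2.cvtColor(im,cv2.COLOR_BGR2HSV)
w=((hsv[...,0]>5)&(hsv[...,0]<22)&(hsv[...,1]>110)).astype(np.uint8);k,l,st,ce=cv2.connectedComponentsWithStats(w)
print([x.tolist() for x in st[1:] if x[4]>150])
# same for pre-lift view
# expected rod elbow & tip pixel with handle axis at tool x from grasp
for off in(.068,):
    e=s["position"]+[0,0,.049]+R@np.array([off,0,0]);print("elbow px",proj(m,e),"elbow",e,"tip",e-[0,0,.058],proj(m,e-[0,0,.058]))
g=(im.min(2)>120)&(hsv[...,1]<40);g[:, :250]=0;g[:,400:]=0;g[320:]=0
k,l,st,ce=cv2.connectedComponentsWithStats(g.astype(np.uint8));print([x.tolist() for x in st[1:] if x[4]>100])
E
```

```text
[ 0.49013642 -0.34425713  0.11025792] 0.200816538800111 [ 0.11840606  0.40288909 -1.00254502] [-0.01540468 -0.02908853 -0.00029837]
[(0.71, [0.621, -0.477, 0.024]), (0.56, [0.513, -0.348, 0.166]), (0.16, [0.554, -0.169, 0.041])]
[[407, 0, 77, 36, 1547], [291, 213, 42, 114, 4158], [253, 312, 13, 63, 433], [359, 312, 13, 63, 462], [120, 359, 388, 52, 8513]]
elbow px [[315.2142414  157.26052681]] elbow [ 0.55660501 -0.35860526  0.15949761] tip [ 0.55660501 -0.35860526  0.10149761] [[314.02482825 149.50304329]]
[[250, 0, 150, 305, 31085], [349, 173, 51, 87, 3708], [350, 265, 50, 40, 1152]]
```

Emit:
{"method": "send_rows", "body": {"moves": [[[0,0,0,-0.5,-1.3,0,-1],[0,0,0,-1,-2.57,0,-1],[0,0,0,-1.25,-3.2,0,-1],[0,0,0,-1.25,-3.2,0,-1],[0,0,0,-1.25,-3.2,0,-1]]]}}

```text
time_s: 18.75
position: [0.4639, -0.1974, 0.1062]
tcp_rot: [[0.977, -0.211, -0.004], [-0.211, -0.977, 0.003], [-0.004, -0.002, -1.0]]
force: [0.8, -0.2, -0.7]
opening: 0.207
```

Emit:
{"method": "send_rows", "body": {"moves": [[[0,0,0,-1.25,-3.2,0,-1],[0,0,0,-1.25,-3.2,0,-1],[0,0,0,-1.25,-3.2,0,-1],[0,0,0,-1.25,-3.2,0,-1],[0,0,0,-1.25,-3.2,0,-1]]]}}

```text
time_s: 19.25
position: [0.4363, -0.0284, 0.1067]
tcp_rot: [[0.977, -0.211, -0.004], [-0.211, -0.977, 0.002], [-0.004, -0.001, -1.0]]
force: [0.6, -0.1, -0.9]
opening: 0.204
```

Emit:
{"method": "send_rows", "body": {"moves": [[[0,0,0,-1.25,-3.2,0,-1],[0,0,0,-0.8,-2.2,0,-1],[0,0,0,-0.4,-1,0,-1],[0,0,0,0,0,0,-1],[0,0,0,0,0,0,-1]]]}}

```text
time_s: 19.75
position: [0.4283, 0.0365, 0.1075]
tcp_rot: [[0.978, -0.211, -0.0], [-0.211, -0.978, -0.0], [-0.0, 0.0, -1.0]]
force: [-0.0, 0.1, -1.0]
opening: 0.203
```

```bash
python3 - <<'E'
from h import *
s=readout.read_state();R=s["tcp_rot"];print(s["position"],s["opening"],s["joint_positions"].round(1),delta([.4293,.0361,.069],-12.2))
sc=capture("scene");w=capture("wrist");ms=camera_model("scene");mw=camera_model("wrist")
tip=s["position"]+R@np.array([.068,-.001,0])+[0,0,-.0088];print("tip",tip,proj(ms,tip),proj(mw,tip),"target",proj(mw,[.4959,.0228,.043]))
b=cv2.resize(sc[205:295,320:440],(400,300),interpolation=cv2.INTER_CUBIC)
for P,c in((tip,(0,0,255)),([.4959,.0228,.043],(0,255,0))):cv2.circle(b,tuple(int(v) for v in (proj(ms,P)[0]-[320,205])*3.333),2,c,-1)
a2=cv2.resize(w[20:320,120:520],(400,300))
for P,c in((tip,(0,0,255)),([.4959,.0228,.043],(0,255,0))):cv2.circle(a2,tuple(int(v) for v in (proj(mw,P)[0]-[120,20])),2,c,-1)
cv2.imwrite("pics/p1.png",np.hstack([a2,b]))
E
```

```text
[0.42828213 0.03649358 0.10750826] 0.20307405117795002 [-10.1  22.9 113.7  -0.   43.4  92.1] (array([0.11, 0.02, 3.85]), 0.04)
tip [0.4949668  0.02314617 0.09868069] [[366.22460423 238.94192325]] [[311.2795324  150.52184032]] target [[311.53459687 144.33122984]]
```

View pics/p1.png

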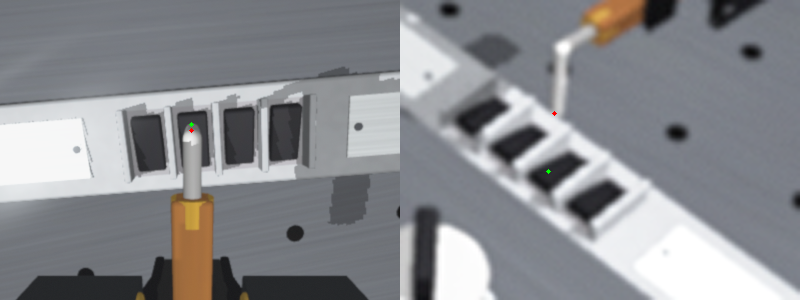

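Emit:
{"method": "send_rows", "body": {"moves": [[[0,0,0,0.1,0,1,-1],[0,0,0,0,0,1.5,-1],[0,0,0,0,0,1.3,-1],[0,0,0,0,0,0.8,-1],[0,0,0,0,0,0.5,-1]]]}}

```text
time_s: 20.35
position: [0.4291, 0.0361, 0.0558]
tcp_rot: [[0.977, -0.212, -0.001], [-0.212, -0.977, 0.0], [-0.001, 0.0, -1.0]]
force: [0.2, 0.3, -1.5]
opening: 0.206
```

Emit:
{"method": "send_rows", "body": {"moves": [[[0,0,0,0,0,0.35,-1],[0,0,0,0,0,0.35,-1],[0,0,0,0,0,0.25,-1],[0,0,0,0,0,0.2,-1],[0,0,0,0,0,0.1,-1]]]}}

```text
time_s: 20.85
position: [0.4312, 0.0363, 0.0447]
tcp_rot: [[0.977, -0.211, 0.004], [-0.211, -0.977, -0.001], [0.004, -0.0, -1.0]]
force: [2.2, -0.6, 1.0]
opening: 0.203
```

```bash
python3 - <<'E'
from h import *
s=readout.read_state();print(s["position"],s["force"],s["moment"],"tip z",s["position"][2]-.0088)
E
```

```text
[0.43117883 0.03627159 0.04474212] [ 2.21083309 -0.63422929  0.97108681] [-0.08266776 -0.54214521 -0.01250004] tip z 0.035942122962707206
```

Emit:
{"method": "send_rows", "body": {"moves": [[[0,0,0,0,0,0.1,-1],[0,0,0,0,0,0.1,-1],[0,0,0,0,0,0.05,-1],[0,0,0,0,0,0,-1],[0,0,0,0,0,0,-1]]]}}

```text
time_s: 21.35
position: [0.4298, 0.0365, 0.0419]
tcp_rot: [[0.977, -0.211, 0.001], [-0.211, -0.977, -0.0], [0.001, -0.0, -1.0]]
force: [3.1, -0.4, 1.4]
opening: 0.205
```

```bash
python3 - <<'E'
from h import *
s=readout.read_state();print(s["position"],s["force"],s["moment"],"tip z",s["position"][2]-.0088)
E
```

```text
[0.42984541 0.03651522 0.04194888] [ 3.11523548 -0.40422966  1.36119451] [-0.10610561 -0.80678808 -0.04230137] tip z 0.03314887561677773
```

Emit:
{"method": "send_rows", "body": {"moves": [[[0,0,0,0,0,-0.5,-1],[0,0,0,0,0,-1.2,-1],[0,0,0,0,0,-2,-1],[0,0,0,0,0,-2,-1],[0,0,0,-0.1,0,-1.1,-1]]]}}

```text
time_s: 21.85
position: [0.426, 0.0373, 0.1106]
tcp_rot: [[0.978, -0.211, -0.004], [-0.211, -0.978, 0.001], [-0.004, 0.0, -1.0]]
force: [1.1, -0.5, -1.4]
opening: 0.2
```

Emit:
{"method": "send_rows", "body": {"moves": [[[0,0,0,0,0,0,-1],[0,0,0,0,0,0,-1],[0,0,0,0,0,0,-1],[0,0,0,0,0,0,-1],[0,0,0,0,0,0,-1]]]}}

```text
time_s: 22.35
position: [0.4278, 0.0369, 0.1092]
tcp_rot: [[0.977, -0.211, -0.002], [-0.211, -0.977, 0.0], [-0.002, 0.0, -1.0]]
force: [-0.6, -0.0, -0.5]
opening: 0.202
```

```bash
cat > chk.py <<'E'
from h import *
s=readout.read_state();print(s["position"],s["force"],s["moment"])
w=capture("wrist");sc=capture("scene");t=capture("top");cv2.imwrite("pics/after_w.png",w);cv2.imwrite("pics/after_s.png",sc);cv2.imwrite("pics/after_t.png",t)
old={"wrist":np.zeros_like(w),"scene":cv2.imread("pics/scene0.png"),"top":cv2.imread("pics/top0.png")}
old["wrist"][20:320,120:520]=cv2.imread("pics/p1.png")[:,:400]
p=[.5986,-.0084,-.136]
for n,im in(("wrist",w),("scene",sc),("top",t)):
    m=camera_model(n)
    for i,y in enumerate((.051,.017,-.017,-.051)):
        # mean grey sampled along paddle centreline-ish (off side 6 mm) at fixed level
        L=[[-.118+x,y+.007,.041] for x in np.arange(-.024,.0261,.004)]
        q=proj(m,W(p,L)).astype(np.float32)
        f=lambda I:cv2.remap(I.max(2),q[:,0].reshape(1,-1),q[:,1].reshape(1,-1),1).ravel().tolist()
        print(n,i+1,"old",f(old[n]),"new",f(im))
E
python3 chk.py; python3 - <<'E'
import cv2,numpy as np
for f,o in(("pics/p1.png",(0,0)),("pics/after_w.png",(20,120))):
    im=cv2.imread(""+f)[o[0]:o[0]+300,o[1]:o[1]+400]
    h=cv2.cvtColor(im,cv2.COLOR_BGR2HSV);w=((h[...,0]>5)&(h[...,0]<22)&(h[...,1]>110)).astype(np.uint8)
    k,l,st,c=cv2.connectedComponentsWithStats(w);print([x.tolist() for x in st[1:] if x[4]>300])
    print([tuple(im[r,191]) and int(im[r,185:198].min(1).max() if 0 else im[r,191].min()) for r in range(105,205,4)], [int((im[r,170:215].min(1)>140).sum()) for r in range(105,205,4)])
E
```

```text
[0.42778942 0.03687587 0.1092496 ] [-0.64344008 -0.01518039 -0.50736958] [0.02814105 0.00298498 0.00027945]
wrist 1 old [208, 69, 46, 47, 47, 49, 64, 67, 68, 72, 74, 89, 149] new [219, 132, 46, 47, 48, 48, 51, 66, 69, 71, 76, 62, 144]
wrist 2 old [159, 156, 153, 150, 148, 144, 218, 190, 77, 66, 65, 69, 146] new [159, 157, 154, 152, 148, 168, 227, 194, 81, 50, 51, 48, 142]
wrist 3 old [210, 86, 50, 50, 49, 57, 65, 66, 66, 66, 65, 71, 144] new [221, 135, 51, 50, 50, 51, 61, 66, 64, 65, 67, 40, 142]
wrist 4 old [211, 82, 52, 53, 61, 53, 61, 67, 67, 67, 67, 58, 142] new [221, 145, 52, 53, 54, 53, 55, 65, 67, 67, 67, 42, 140]
scene 1 old [235, 236, 200, 100, 49, 50, 53, 59, 54, 55, 56, 46, 80] new [238, 240, 207, 103, 53, 52, 58, 61, 57, 57, 58, 49, 86]
scene 2 old [235, 232, 183, 83, 59, 60, 56, 60, 62, 60, 58, 46, 76] new [239, 197, 91, 61, 70, 67, 61, 63, 63, 59, 58, 56, 44]
scene 3 old [234, 234, 203, 113, 73, 70, 70, 74, 72, 68, 70, 59, 80] new [238, 238, 210, 118, 77, 74, 73, 78, 77, 70, 71, 62, 85]
scene 4 old [232, 233, 203, 121, 76, 81, 85, 77, 77, 87, 73, 62, 82] new [236, 238, 
[... 328 characters left out ...]
6, 60, 61, 63, 63, 62, 69, 153] new [207, 62, 48, 47, 50, 49, 64, 65, 66, 66, 66, 72, 160]
top 4 old [200, 61, 43, 46, 52, 50, 54, 63, 64, 65, 63, 61, 152] new [209, 66, 48, 48, 54, 51, 57, 67, 68, 68, 68, 65, 159]
[[171, 194, 42, 106, 4199]]
[145, 137, 36, 61, 63, 0, 0, 204, 232, 223, 206, 173, 173, 173, 173, 173, 173, 173, 174, 174, 173, 173, 174, 172, 43] [45, 18, 4, 3, 4, 5, 4, 18, 21, 23, 20, 21, 21, 24, 24, 26, 36, 40, 44, 44, 44, 19, 15, 13, 0]
[[171, 193, 43, 107, 4216]]
[138, 115, 50, 56, 66, 110, 125, 203, 232, 236, 180, 174, 173, 173, 173, 173, 174, 174, 173, 174, 174, 173, 174, 174, 44] [35, 12, 8, 7, 6, 6, 5, 19, 21, 23, 23, 20, 21, 21, 23, 28, 39, 44, 44, 44, 29, 15, 15, 14, 0]
```

Emit:
{"method": "send_rows", "body": {"moves": [[[0,0,0,0.1,0,1,-1],[0,0,0,0,0,1.8,-1],[0,0,0,0,0,1.8,-1],[0,0,0,0,0,1,-1],[0,0,0,0,0,0.4,-1]]]}}

```text
time_s: 23.0
position: [0.4286, 0.0367, 0.0486]
tcp_rot: [[0.977, -0.211, -0.002], [-0.211, -0.977, 0.0], [-0.002, 0.0, -1.0]]
force: [0.3, -0.1, -0.9]
opening: 0.206
```

Emit:
{"method": "send_rows", "body": {"moves": [[[0,0,0,0,0,0.2,-1],[0,0,0,0,0,0.1,-1],[0,0,0,0,0,0.1,-1],[0,0,0,0,0,0,-1],[0,0,0,0,0,0,-1]]]}}

```text
time_s: 23.5
position: [0.4296, 0.0366, 0.0462]
tcp_rot: [[0.977, -0.211, 0.001], [-0.211, -0.977, -0.0], [0.001, -0.0, -1.0]]
force: [0.4, 0.3, -1.0]
opening: 0.209
```

Emit:
{"method": "send_rows", "body": {"moves": [[[0,0,0,0,0,0.1,-1],[0,0,0,0,0,0.1,-1],[0,0,0,0,0,0.1,-1],[0,0,0,0,0,0,-1],[0,0,0,0,0,0,-1]]]}}

```text
time_s: 24.0
position: [0.4295, 0.0366, 0.0429]
tcp_rot: [[0.977, -0.211, 0.0], [-0.211, -0.977, -0.0], [0.0, -0.0, -1.0]]
force: [-0.5, -0.2, -0.8]
opening: 0.206
```

```bash
python3 - <<'E'
from h import *
s=readout.read_state();print(s["position"],s["force"],s["moment"],"tip z",s["position"][2]-.0088)
E
```

```text
[0.42950833 0.03658512 0.04290788] [-0.5289661  -0.17626737 -0.79744653] [ 0.0476217  -0.01601886  0.00993407] tip z 0.03410788264024688
```

Emit:
{"method": "send_rows", "body": {"moves": [[[0,0,0,0,0,0.1,-1],[0,0,0,0,0,0.1,-1],[0,0,0,0,0,0,-1],[0,0,0,0,0,0,-1],[0,0,0,0,0,0,-1]]]}}

```text
time_s: 24.5
position: [0.4296, 0.0366, 0.0409]
tcp_rot: [[0.977, -0.211, 0.001], [-0.211, -0.977, -0.0], [0.001, -0.0, -1.0]]
force: [-0.8, 0.1, 3.6]
opening: 0.204
```

Emit:
{"method": "send_rows", "body": {"moves": [[[0,0,0,0,0,0.1,-1],[0,0,0,0,0,0.05,-1],[0,0,0,0,0,0,-1],[0,0,0,0,0,0,-1],[0,0,0,0,0,0,-1]]]}}

```text
time_s: 25.0
position: [0.4292, 0.0366, 0.0393]
tcp_rot: [[0.977, -0.211, -0.0], [-0.211, -0.977, 0.0], [-0.0, -0.0, -1.0]]
force: [-0.7, -0.3, 3.2]
opening: 0.201
```

Emit:
{"method": "send_rows", "body": {"moves": [[[0,0,0,0,0,0.1,-1],[0,0,0,0,0,0,-1],[0,0,0,0,0,0,-1],[0,0,0,0,0,0,-1],[0,0,0,0,0,0,-1]]]}}

```text
time_s: 25.5
position: [0.4296, 0.0366, 0.0383]
tcp_rot: [[0.977, -0.211, 0.0], [-0.211, -0.977, -0.0], [0.0, -0.0, -1.0]]
force: [-0.5, 0.2, 2.8]
opening: 0.199
```

```bash
python3 - <<'E'
from h import *
s=readout.read_state();print(s["position"],s["force"],s["moment"],"tip z",s["position"][2]-.0088)
E
```

```text
[0.42958403 0.03655678 0.03833657] [-0.500343    0.20835169  2.76811708] [ 0.02443686 -0.1983384   0.0261307 ] tip z 0.029536570193854153
```

Emit:
{"method": "send_rows", "body": {"moves": [[[0,0,0,0,0,-0.5,-1],[0,0,0,0,0,-1.2,-1],[0,0,0,0,0,-2,-1],[0,0,0,0,0,-2,-1],[0,0,0,0,0,-1.5,-1]]]}}

```text
time_s: 26.0
position: [0.4289, 0.0367, 0.1112]
tcp_rot: [[0.977, -0.211, -0.001], [-0.211, -0.977, 0.0], [-0.001, 0.0, -1.0]]
force: [-0.2, -0.3, -0.7]
opening: 0.198
```

Emit:
{"method": "send_rows", "body": {"moves": [[[0,0,0,0.5,1.3,0,-1],[0,0,0,1,2.57,0,-1],[0,0,0,1.25,3.2,0,-1],[0,0,0,1.25,3.2,0,-1],[0,0,0,1.25,3.2,0,-1]]]}}

```text
time_s: 26.5
position: [0.4516, -0.107, 0.1102]
tcp_rot: [[0.978, -0.211, -0.001], [-0.211, -0.978, 0.001], [-0.002, -0.0, -1.0]]
force: [0.5, 0.2, -2.3]
opening: 0.207
```

Emit:
{"method": "send_rows", "body": {"moves": [[[0,0,0,1.25,3.2,0,-1],[0,0,0,1.25,3.2,0,-1],[0,0,0,1.25,3.2,0,-1],[0,0,0,1.25,3.2,0,-1],[0,0,0,1.25,3.2,0,-1]]]}}

```text
time_s: 27.0
position: [0.4788, -0.2765, 0.11]
tcp_rot: [[0.977, -0.211, -0.002], [-0.211, -0.977, 0.002], [-0.002, -0.001, -1.0]]
force: [0.7, -0.0, -1.5]
opening: 0.205
```

Emit:
{"method": "send_rows", "body": {"moves": [[[0,0,0,1.25,3.2,0,-1],[0,0,0,0.8,2.2,0,-1],[0,0,0,0.4,1,0,-1],[0,0,0,0,0,0,-1],[0,0,0,0,0,0,-1]]]}}

```text
time_s: 27.5
position: [0.4891, -0.3417, 0.1098]
tcp_rot: [[0.978, -0.211, -0.002], [-0.211, -0.978, 0.002], [-0.002, -0.002, -1.0]]
force: [0.6, -0.0, -2.3]
opening: 0.204
```

```bash
python3 - <<'E'
from h import *
s=readout.read_state();print(s["position"],s["opening"],delta([.4890,-.3433,.0278],-12.2))
w=capture("wrist");sc=capture("scene");t=capture("top");cv2.imwrite("pics/b_w.png",w);cv2.imwrite("pics/b_s.png",sc)
p=[.5986,-.0084,-.136]
for n,im,o in(("scene",sc,cv2.imread("pics/scene0.png")),("top",t,cv2.imread("pics/top0.png"))):
    m=camera_model(n)
    for i,y in enumerate((.051,.017,-.017,-.051)):
        q=proj(m,W(p,[[-.118+x,y,.041] for x in np.arange(-.028,.0301,.004)])).astype(np.float32)
        f=lambda I:cv2.remap(I.max(2),q[:,0].reshape(1,-1),q[:,1].reshape(1,-1),1).ravel().tolist()
        print(n,i+1,"old",f(o),"new",f(im))
h=cv2.cvtColor(w,cv2.COLOR_BGR2HSV);k=((h[...,0]>5)&(h[...,0]<22)&(h[...,1]>110)).astype(np.uint8)
_,l,st,_=cv2.connectedComponentsWithStats(k);print([x.tolist() for x in st[1:] if x[4]>300])
E
```

```text
[ 0.48910225 -0.34166712  0.10981703] 0.204211005961858 (array([0.04, 0.18, 8.2 ]), 0.03)
scene 1 old [198, 234, 237, 199, 87, 43, 44, 45, 44, 46, 45, 40, 32, 84, 169] new [204, 239, 240, 206, 92, 45, 46, 47, 48, 48, 47, 43, 32, 90, 175]
scene 2 old [197, 235, 236, 195, 91, 45, 43, 44, 45, 45, 47, 42, 29, 78, 172] new [205, 237, 184, 76, 46, 47, 47, 48, 49, 47, 46, 46, 44, 61, 162]
scene 3 old [196, 236, 236, 201, 101, 43, 44, 45, 44, 45, 45, 40, 33, 87, 167] new [203, 239, 240, 209, 105, 45, 44, 47, 47, 46, 47, 42, 36, 92, 175]
scene 4 old [198, 237, 237, 202, 97, 47, 43, 43, 44, 45, 45, 40, 32, 76, 163] new [205, 240, 241, 209, 102, 47, 48, 46, 46, 47, 47, 43, 35, 80, 170]
top 1 old [227, 213, 65, 61, 61, 60, 61, 61, 62, 63, 62, 64, 74, 165, 181] new [234, 222, 71, 64, 65, 66, 65, 66, 67, 67, 68, 67, 79, 175, 190]
top 2 old [224, 195, 64, 62, 61, 61, 63, 64, 64, 63, 66, 61, 62, 158, 165] new [232, 204, 72, 50, 48, 47, 49, 50, 49, 49, 49, 48, 80, 166, 174]
top 3 old [223, 211, 89, 60, 61, 61, 60, 62, 62, 63, 61, 61, 65, 183, 175] new [232, 221, 96, 64, 65, 66, 67, 66, 66, 66, 67, 65, 67, 194, 184]
top 4 old [224, 209, 80, 62, 62, 63, 63, 63, 65, 64, 64, 64, 61, 173, 174] new [232, 219, 83, 65, 67, 67, 68, 67, 69, 68, 68, 67, 65, 184, 182]
[[417, 0, 70, 32, 1268], [291, 214, 43, 113, 4139], [253, 312, 13, 63, 432], [359, 312, 13, 63, 457], [119, 359, 389, 52, 8509]]
```

Emit:
{"method": "send_rows", "body": {"moves": [[[0,0,0,0.04,0.18,1,-1],[0,0,0,0,0,2,-1],[0,0,0,0,0,1.5,-1],[0,0,0,0,0,1,-1],[0,0,0,0,0,0.5,-1]]]}}

```text
time_s: 28.15
position: [0.4894, -0.3444, 0.049]
tcp_rot: [[0.978, -0.211, -0.002], [-0.211, -0.978, 0.002], [-0.002, -0.001, -1.0]]
force: [-0.4, -0.1, -0.7]
opening: 0.208
```

Emit:
{"method": "send_rows", "body": {"moves": [[[0,0,0,0,0,0.7,-1],[0,0,0,0,0,0.5,-1],[0,0,0,0,0,0.4,-1],[0,0,0,0,0,0.4,-1],[0,0,0,0,0,0.2,-1]]]}}

```text
time_s: 28.65
position: [0.4907, -0.3458, 0.0289]
tcp_rot: [[0.977, -0.211, 0.001], [-0.211, -0.977, -0.001], [0.001, 0.001, -1.0]]
force: [1.7, -0.0, 4.0]
opening: 0.206
```

Emit:
{"method": "send_rows", "body": {"moves": [[[0,0,0,0,0,0,-1],[0,0,0,0,0,0,-1],[0,0,0,0,0,0,-1],[0,0,0,0,0,0,-1],[0,0,0,0,0,0,-1]]]}}

```text
time_s: 29.15
position: [0.4907, -0.3458, 0.0288]
tcp_rot: [[0.977, -0.211, 0.001], [-0.211, -0.977, -0.001], [0.002, 0.001, -1.0]]
force: [1.8, 0.6, 3.6]
opening: 0.204
```

```bash
python3 - <<'E'
from h import *
s=readout.read_state();print(s["position"],s["force"],s["moment"],delta([.4890,-.3433,.0278],-12.2))
w=capture("wrist");cv2.imwrite("pics/c_w.png",w)
E
```

```text
[ 0.49065665 -0.34575809  0.02877694] [1.8258113  0.64748181 3.62481577] [ 0.18006679 -0.20765364 -0.04159801] (array([-0.21, -0.21,  0.1 ]), 0.01)
```

Emit:
{"method": "send_rows", "body": {"moves": [[[0,0,0,-0.1,-0.1,0,-1],[0,0,0,-0.1,-0.1,0,-1],[0,0,0,0,0,0.05,-1],[0,0,0,0,0,0,-1],[0,0,0,0,0,0,-1]]]}}

```text
time_s: 29.7
position: [0.4888, -0.3435, 0.0281]
tcp_rot: [[0.977, -0.211, 0.001], [-0.211, -0.977, -0.001], [0.001, 0.001, -1.0]]
force: [2.5, -2.0, 4.8]
opening: 0.208
```

Emit:
{"method": "send_rows", "body": {"moves": [[[0,0,0,0,0,0,-0.55],[0,0,0,0,0,0,-0.4],[0,0,0,0,0,0,-0.1],[0,0,0,0,0,0,0.2],[0,0,0,0,0,0,0.2]]]}}

```text
time_s: 30.2
position: [0.488, -0.3424, 0.0274]
tcp_rot: [[0.977, -0.211, -0.001], [-0.211, -0.977, 0.001], [-0.001, -0.001, -1.0]]
force: [0.2, 0.8, 0.1]
opening: 0.486
```

Emit:
{"method": "send_rows", "body": {"moves": [[[0,0,0,0,0,0,0.2],[0,0,0,0,0,0,0.2],[0,0,0,0,0,0,0.2],[0,0,0,0,0,0,0.2],[0,0,0,0,0,0,0.2]]]}}

```text
time_s: 30.7
position: [0.4885, -0.3429, 0.0279]
tcp_rot: [[0.977, -0.211, 0.0], [-0.211, -0.977, -0.0], [0.0, 0.0, -1.0]]
force: [0.5, -0.8, 0.7]
opening: 0.599
```

```bash
python3 - <<'E'
from h import *
s=readout.read_state();print(s["position"],s["force"],s["opening"])
w=capture("wrist");cv2.imwrite("pics/d_w.png",w)
h=cv2.cvtColor(w,cv2.COLOR_BGR2HSV);k=((h[...,0]>5)&(h[...,0]<22)&(h[...,1]>110)).astype(np.uint8)
_,l,st,_=cv2.connectedComponentsWithStats(k);print([x.tolist() for x in st[1:] if x[4]>300])
E
```

```text
[ 0.48846287 -0.34294204  0.02787808] [ 0.54482453 -0.77992835  0.73392924] 0.5987995239173407
[[290, 213, 44, 114, 4099], [178, 312, 23, 63, 688], [423, 312, 24, 63, 698], [200, 359, 390, 52, 8650]]
```

Now rise straight up, back to the earlier viewing pose, and measure everything again.

Emit:
{"method": "send_rows", "body": {"moves": [[[0,0,0,0,0,-1,0.3],[0,0,0,0,0,-2,0.5],[0,0,0,0,0,-3,1],[0,0,0,0,0,-3.5,1],[0,0,0,0,0,-3.5,1]]]}}

```text
time_s: 31.25
position: [0.4883, -0.3427, 0.1597]
tcp_rot: [[0.977, -0.211, -0.0], [-0.211, -0.977, 0.0], [-0.0, -0.0, -1.0]]
force: [-0.1, -0.5, -0.0]
opening: 0.929
```

Emit:
{"method": "send_rows", "body": {"moves": [[[0,0,0,-1.4,-0.6,-2,1],[0,0,0,-1.4,-0.6,-1.5,1],[0,0,0,0,0,0,1],[0,0,0,0,0,0,1],[0,0,0,0,0,0,1]]]}}

```text
time_s: 31.75
position: [0.4638, -0.3254, 0.1921]
tcp_rot: [[0.977, -0.211, -0.0], [-0.211, -0.977, 0.0], [-0.001, -0.0, -1.0]]
force: [0.2, 0.3, -0.1]
opening: 1.003
```

```bash
python3 - <<'E'
from h import *
s=readout.read_state();print(s["position"],s["force"],s["time_s"])
im=capture("wrist");m=camera_model("wrist");cv2.imwrite("pics/e_w.png",im)
def orange(im,m,lim=480):
    h=cv2.cvtColor(im,cv2.COLOR_BGR2HSV);w=((h[...,0]>5)&(h[...,0]<22)&(h[...,1]>110)).astype(np.uint8);w[lim:]=0
    _,l,st,_=cv2.connectedComponentsWithStats(w)
    for i in range(1,len(st)):
        if 300<st[i,4]<3000:
            pts=np.argwhere(l==i)[:,::-1].astype(np.float32);print(st[i].tolist(),[np.round(v,1) for v in cv2.minAreaRect(unproj(m,pts,.086)[:,:2].astype(np.float32)*1000)])
orange(im,m,300)
for n in("scene","top"):
    im=capture(n);m=camera_model(n);print(n);orange(im,m);cv2.imwrite(f"pics/e_{n}.png",im)
    for t in("pot","flange","pipe","post","square"):
        o=[np.round(d["location"],3).tolist() for d in spot_in(n,t)][:1];print(t,o)
    if n=="top":
        p=[.5986,-.0084,-.136];c=proj(m,W(p,[[.035,.0475,.12]]))[0];mk=np.zeros(im.shape[:2],np.uint8);cv2.circle(mk,tuple(int(v) for v in c),22,1,-1)
        d=((im.max(2)<60)&(mk>0)).astype(np.uint8);k,l,st,_=cv2.connectedComponentsWithStats(d);i=1+st[1:,4].argmax()
        q=unproj(m,np.argwhere(l==i)[:,::-1].astype(np.float32),.12)[:,:2].astype(np.float32);r=cv2.minAreaRect(q*1000);print("bar",r)
        dd=np.array(r[0])/1000-p[:2];cc,nn=np.cos(p[2]),np.sin(p[2]);print("pot in warmer",cc*dd[0]+nn*dd[1],-nn*dd[0]+cc*dd[1])
E
```

```text
[ 0.46376212 -0.32542     0.19213785] [ 0.23716483  0.30593247 -0.14344676] 31.75
[411, 0, 46, 21, 541] [array([ 605.4, -447.6]), array([33.6, 13.2]), np.float64(77.8)]
[315, 139, 22, 124, 2370] [array([ 477.2, -339. ]), array([ 18.1, 109.2]), np.float64(78.0)]
scene
[125, 81, 33, 24, 407] [array([ 409.1, -824.7]), array([112.1,  68.4]), np.float64(0.4)]
[52, 88, 90, 55, 1958] [array([ 576.6, -832. ]), array([224.9, 223.4]), np.float64(0.3)]
[228, 160, 41, 28, 395] [array([ 483.5, -331. ]), array([ 38.1, 118.9]), np.float64(78.5)]
[155, 195, 19, 52, 608] [array([ 710.4, -366. ]), array([160.6,  29.4]), np.float64(44.6)]
pot [[0.649, 0.042, 0.09]]
flange [[0.64, -0.052, 0.055]]
pipe [[0.662, 0.134, 0.098]]
post [[0.792, -0.113, 0.054]]
square [[0.493, 0.36, 0.046]]
top
[441, 151, 59, 55, 932] [array([ 659.7, -410.8]), array([144.8,  29.6]), np.float64(44.3)]
pot [[0.632, 0.026, 0.098]]
flange [[0.483, 0.02, 0.032]]
pipe [[0.65, 0.121, 0.091]]
post [[0.782, -0.127, 0.096]]
square [[0.481, 0.357, 0.046]]
bar ((635.5751953125, 32.065189361572266), (50.91636276245117, 11.127426147460938), 32.34564208984375)
pot in warmer 0.031147458733756225 0.04510468304837504
```

```bash
python3 -c "
from rig import bot
print(bot.hand_in())"
```

```text
the job is handed in; nothing more can be done
None
```

I slid the pot through the front lane into zone 2, the free ring. I then pressed rocker 2's far end down with the smaller stylus, laid the stylus back in its dark stand, and handed in at about 32 s. `hand_in` reports no verdict.

**Last checks**
- **Pot:** its grip measures 31 / 45 mm in the warmer frame against a ring centre of 35 / 47.5 mm. That is about 4–5 mm off, inside the 8–10 mm margin. Its height and tilt were not measured during the slide. The wrist read a steady upward push of 3 to 10 N, so I was pressing down rather than lifting.
- **Rocker 2:** its shading and outline flipped in the top and scene pictures, and the other three look unchanged. I took "fully down" from pressing with about 4 N (1.5 N is needed) and from the tip ending about 3 mm below the stated on height. I did not measure the angle.
- **Stylus:** the handle is back within about 1 mm of where it started, seen by the wrist and scene cameras, at the same yaw.
- **Bystanders:** the scene camera shows the flange, pipe and post where they were, and the top camera shows the square where it was.

**What went wrong or disagreed**
- **Missed first grasp:** the fingertips sit about 30 mm above the reported TCP, so the first grasp closed above the pot's grip without touching it. I corrected for that from then on.
- **Lane overshoot:** one extra row took the pot about 10 mm too far forward, so its base overhung the plate's front edge by about 5 mm for a moment before I brought it back.
- **Network mix-up:** the last top-camera search for the flange returned a spot on the console; I treated it as a false detection because the scene camera still places the flange in zone 3.

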